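# Put the blue glass panel on the display easel

## Robot

A 6-joint arm with a two-finger parallel gripper is mounted at the origin on the work surface. World frame = base frame: x ahead of the robot, y to its left, z up, the work surface at z = 0. Lengths are in m, angles in degrees, forces in N, time in s.
With the tool pointing down it reaches from about 0.325 to 0.9 m from the base axis. Payload 6.1 kg.
Tool frame: the origin (TCP) lies on the centre line of the jaws, within the pads' length; the fingertips stand 17 mm ahead of it and the grasp point (between the pads) lies 2 mm behind it; z points along the fingers, y is the line along which they close (so a half turn about z gives the same grasp; the last joint's range is limited). The gripper opens to 85 mm and grips with 20 to 120 N. Pads are 22 mm wide; open, the fingers measure 114 mm over their backs; the gripper's body (76 mm by 85 mm) begins 54 mm behind the grasp point. The pads swing forward as they close: fully open they stand 13 mm farther back than shut.
Start: joints at [56.201, 12.628, 87.462, -0, 79.91, -7.225], TCP at [0.28, 0.559, 0.248] pointing down, gripper open.
Joint ranges: [-170.65, 170.65], [-52.31, 119.04], [5.05, 147.46], [-71.25, 251.25], [11.57, 151.72], [-153.62, 153.62]. Speed limits (degrees/s): [147.25, 147.25, 172.46, 180, 180, 180].

## Interface

Orientations are given as [roll, pitch, yaw] about the fixed x, y, z axes, in that order (R = Rz(yaw) Ry(pitch) Rx(roll)).
In Python, from station import r, capture, camera_model gives the robot as it stands.
- The arm moves only by the tool apply_moves, never from a script. Its argument "series" is a list of rows, each a list of 3 entries, a list of its own where there are three numbers: the turn, a rotation vector about the tool's x, y, z in rad, then the shift along the tool's x, y, z in cm, then the closure, from -1 (fully open) to 1 (shut). In form: [[[wx, wy, wz], [dx, dy, dz], hand], ...]. A call has 1 to 8 rows; each row is the pose to reach, as a shift and turn from the pose commanded when the call began, along the tool's axes at that moment; what a row does not reach only later rows make up. A row lasts 1/12 s, in which the tool goes at most 41.7 mm and 7.16 degrees, less where a joint would pass 70% of its speed; a pose out of reach is approached as far as the arm can. A call with a gripper value outside its range is refused whole. The fingers move at their own pace and stop on an object; "newtons" is the grip in N (left out, the last holds). Time passes only in rows, so rows that repeat a pose let the fingers close. It gives the time, the measured TCP pose, the force, the opening and the grip force at its end, in the units of the state.
- r.sense(): the state, without advancing time (a new reading comes with each control period).
- capture(name): name is "side" or "top"; returns the picture (480x640x3 uint8, red, green, blue); there is no depth.
- camera_model(name): a dict with "intrinsics" (3x3 intrinsics, pixels), "k1" (the pictures are not rectified: a ray, as slopes to the right and down, at radius r is drawn at 1 + k1 r^2 times it, then the intrinsics apply), "camera_from_world" (4x4, takes a point from world to camera coordinates). Camera axes: x right, y up, looking along -z (the intrinsics and any distortion apply to the point x, -y, -z); pixel columns grow to the right and rows downward; lengths in m; the calibration is good to about 2 mm. A picture is of the moment at which its call begins. camera_model takes no time and is no camera call.
- r.close_job(): hands the job in; it is judged then, once.
The state is a dict: "time_s": time; "joint_pos": joint angles; "dq": joint speeds; "joint_efforts": joint torques, N m; "position": TCP position; "tcp_rot": TCP orientation; "wrist_force": force on the tool from outside, world axes, zero at the start; "wrist_torque": the same for the moment, N m; "grip_width": opening from 0.0 (shut) to 1.0 (fully open); "grasp_force": force on a finger pad.
Only numpy, scipy, OpenCV 4.12 (cv2) and the standard library are available. Lean on these libraries where they do the work, as an engineer would, in place of code of your own. Each camera call takes 0.05 s, during which the arm holds its last target. There are 200 camera calls.

## Task

Slide the blue glass panel straight up out of its slot in the wooden rack, leaving the other two panels in theirs, and stand it upright on the display easel: lower edge on the ledge behind the brass lip, about centred, leaning flat back against the backrest. Keep hold of it until its lower edge is resting on the ledge, then let go, and leave everything else on the sideboard where it is.

Things in the scene. Friction and masses are not known exactly. Their poses are not given: they have to be found in the camera images.
- blue_panel: The blue panel with a gold star on both faces (front and back are alike): 130 mm wide (its x), 10 mm thick (its y), 150 mm tall (its z, up), about 0.45 kg. Origin: middle of its lower edge. At the start it stands upright in one of the rack's three slots, lower edge at z = 20 mm, top edge at z = 170 mm; grip it by the top edge.
- white_panel: White panel with a blue star, same size and axes as the blue one, in another slot. Leave it there.
- terracotta_panel: Terracotta panel with a cream star, same size and axes, in another slot. Leave it there.
- rack: Fixed light-wood rack, 152 mm (its x) by 170 mm (its y), 95 mm high. Origin: centre of its underside, z up. Three slots at y = -55, 0, +55 mm, each 14 mm wide, in which a panel stands with its width along the rack's x and both side edges guided between upright walls; slot floor at z = 20 mm, guides end at z = 95 mm. Which panel is in which slot varies; the rack may stand on the robot's left or right.
- easel: Fixed dark-steel display easel with a brass lip, 135 by 110 mm. Origin: centre of its underside, z up, +x out of its front (away from the robot, turned up to 0.45 rad). Its flat backrest, 110 mm wide (y), leans back towards -x by 0.3 rad from vertical and rises 85 mm above the ledge, measured along the backrest; the ledge is square to the backrest. The gap between backrest and lip, for the panel, is 26 mm; the lip is 8 mm thick and 14 mm high above the ledge.
- easel_seat (a point): Point on the ledge where the middle of the panel's lower edge (its origin) lies when the panel is home, flat against the backrest: in the easel's frame about (34.8, 0, 36.5) mm, 5 mm in front of the backrest's surface. Axes as the easel's.
- tin: Closed round red tin with brass lid and steel latch, 125 mm across, 70 mm high, origin centre of underside. Bystander.
- candy_jar: Blue glass candy jar, 96 mm across, 130 mm high, origin centre of underside. Bystander.
- coaster: White round ceramic coaster, 90 mm across, 9 mm thick, origin centre of underside. Bystander.
- tea_glass: Amber tea glass, 66 mm across, 85 mm high, origin centre of underside. Bystander.
- sugar_bowl: White ceramic bowl, 110 mm across, 50 mm high, origin centre of underside. Bystander.
Not all that is in view belongs to the job. Leave any pink or turquoise look-alike of the easel alone.

How it is judged:
By the outcome, as a careful person would: the job done as asked, in the order asked, and still so for the second after the job is handed in, with the robot touching nothing.
It also fails if it takes over 43 s, if anything falls off the work surface, if the arm or the gripper's body presses on something with over 40 N, if the wrist force passes 120 N, or if a joint passes its speed limit or range.

## Working session

There is one attempt and no reset: what is moved stays moved. The work goes in short steps, Python scripts to look and compute and a tool call to move; the robot and the scene stay as the last step left them, time stands still between calls to the robot, and variables do not carry over. Pictures are saved under pics/ and viewed, at most 10 in all, crops included, and the job is handed in when it is done.

Besides the shell and the picture viewer there is one more tool, called after "Request:" as name(argument=value, ...) on one line, values as JSON. apply_moves: Moves the arm, as the interface text tells. Its arguments: {"type":"object","properties":{"series":{"type":"array"},"newtons":{"type":"number"}},"required":["series"]}

```bash
mkdir -p pics; python3 - <<'E'
from station import r, capture, camera_model
import cv2,numpy as np
for n in("side","top"):
    im=capture(n);cv2.imwrite(f"pics/{n}0.png",im[:,:,::-1]);np.save(f"pics/{n}0.npy",im)
    m=camera_model(n);print(n,m)
print(r.sense())
E
```

```text
side {'intrinsics': array([[594.78600071,   0.        , 323.93246141],
       [  0.        , 594.78600071, 242.94712184],
       [  0.        ,   0.        ,   1.        ]]), 'k1': 0.04490910725437354, 'camera_from_world': array([[ 0.83393588, -0.55160524,  0.01681095, -0.48818045],
       [ 0.38091401,  0.59738664,  0.70571504, -0.2135644 ],
       [-0.39931875, -0.58211757,  0.70829632, -1.17447057],
       [ 0.        ,  0.        ,  0.        ,  1.        ]])}
top {'intrinsics': array([[515.19944175,   0.        , 313.76696629],
       [  0.        , 515.19944175, 226.07032595],
       [  0.        ,   0.        ,   1.        ]]), 'k1': -0.14199223243968548, 'camera_from_world': array([[-0.01969745, -0.99980187,  0.00286863, -0.05676131],
       [ 0.98100594, -0.0187732 ,  0.1930671 , -0.54823881],
       [-0.19297499,  0.00661707,  0.98118136, -1.0268326 ],
       [ 0.        ,  0.        ,  0.        ,  1.        ]])}
{'time_s': 0.1, 'joint_pos': array([ 5.62026428e+01,  1.26708820e+01,  8.75198776e+01, -2.99911912e-04,
        7.99106930e+01, -7.22459364e+00]), 'dq': array([ 0.07648219, -0.07169463, -0.27370402, -0.03680317, -0.04958052,
       -0.0529822 ]), 'joint_efforts': array([ 1.50853739e-03, -4.98240709e+01, -3.90549231e+01, -1.35028722e-04,
        5.64492497e-03, -1.59832518e-05]), 'position': array([0.2792921 , 0.55854178, 0.24730073]), 'tcp_rot': array([-1.79899316e+02, -1.24657432e-02,  1.53427278e+02]), 'wrist_force': array([ 0.34660973, -0.99940319, -0.92346698]), 'wrist_torque': array([-0.02923016,  0.08923477, -0.07065871]), 'grasp_force': 0.0, 'grip_width': 1.0022728779262975}
```

View pics/side0.png

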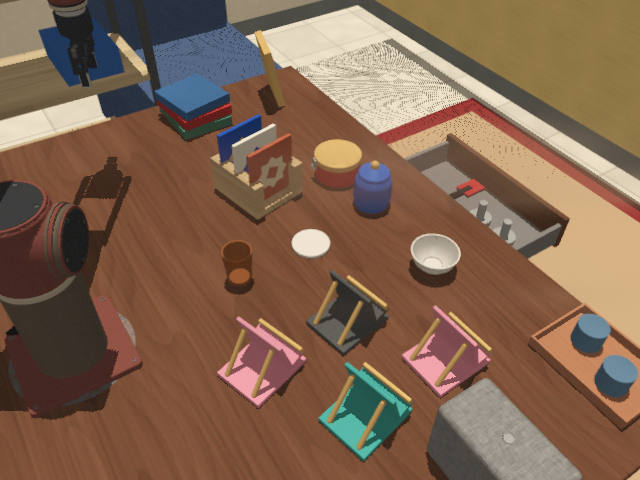

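View pics/top0.png

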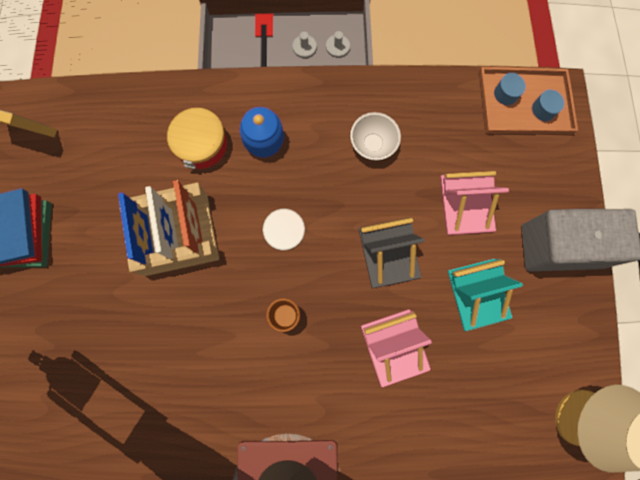

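```bash
cat > h.py <<'E'
import numpy as np,cv2
from station import r,capture,camera_model
M={n:camera_model(n) for n in("side","top")}
def ray(n,p):
    m=M[n];K=m["intrinsics"];p=np.atleast_2d(np.float64(p))
    u=cv2.undistortPoints(p[:,None],K,np.array([m["k1"],0,0,0,0.]))[:,0]
    T=m["camera_from_world"];R=T[:3,:3];c=-R.T@T[:3,3]
    d=np.c_[u[:,0],-u[:,1],-np.ones(len(u))]@R
    return c,d
def onz(n,p,z):
    c,d=ray(n,p);return c+d*((z-c[2])/d[:,2])[:,None]
def proj(n,X):
    m=M[n];T=m["camera_from_world"];q=np.atleast_2d(X)@T[:3,:3].T+T[:3,3]
    q=q*[1,-1,-1]
    return cv2.projectPoints(q[:,None],np.zeros(3),np.zeros(3),m["intrinsics"],np.array([m["k1"],0,0,0,0.]))[0][:,0]
def tri(a,b):
    c1,d1=ray("side",a);c2,d2=ray("top",b);d1=d1[0];d2=d2[0]
    s=np.linalg.lstsq(np.c_[d1,-d2],c2-c1,rcond=None)[0]
    P,Q=c1+s[0]*d1,c2+s[1]*d2
    return (P+Q)/2,np.linalg.norm(P-Q)
E
python3 - <<'E'
from h import *
s=np.load("pics/side0.npy");t=np.load("pics/top0.npy")
f=lambda im,x,y,w,h:cv2.resize(im[y:y+h,x:x+w],(400,300),interpolation=cv2.INTER_CUBIC)
o=np.vstack([np.hstack([f(t,105,170,133,100+0),f(t,325,205,133,100)]),np.hstack([f(s,195,105,133,100),f(s,285,260,133,100)])])
cv2.imwrite("pics/crop.png",o[:,:,::-1])
print(ray("top",[0,0])[0],ray("side",[0,0])[0])
E
```

```text
[ 0.33855446 -0.06024764  1.11351872] [ 0.01947275 -0.82538232  0.99079557]
```

View pics/crop.png

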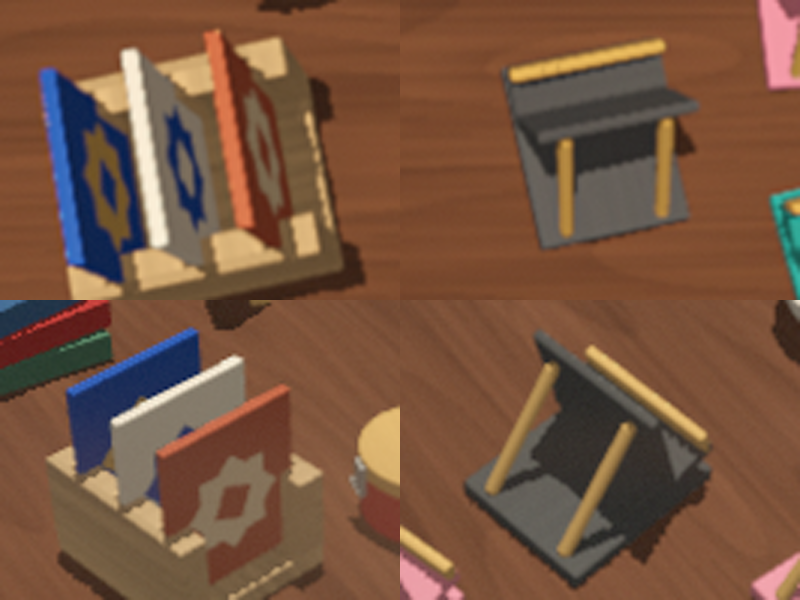

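```bash
python3 - <<'E'
from h import *
t=np.load("pics/top0.npy");s=np.load("pics/side0.npy")
def blob(im,x,y,w,h,f):
    hsv=cv2.cvtColor(im,cv2.COLOR_RGB2HSV).astype(int)[y:y+h,x:x+w]
    m=f(hsv).astype(np.uint8);n,l,st,c=cv2.connectedComponentsWithStats(m)
    i=1+np.argmax(st[1:,4]);ys,xs=np.where(l==i)
    P=np.c_[xs+x,ys+y].astype(np.float32);b=cv2.boxPoints(cv2.minAreaRect(P));return P,b
bl=lambda h:(h[...,0]>100)&(h[...,0]<125)&(h[...,1]>130)&(h[...,2]>165)
wh=lambda h:(h[...,1]<50)&(h[...,2]>200)
te=lambda h:((h[...,0]<14))&(h[...,1]>140)&(h[...,2]>195)
for nm,f in(("blue",bl),("white",wh),("terra",te)):
    P,b=blob(t,105,170,110,110,f)
    X=onz("top",b,.17);print(nm,len(P),b.round(1).tolist(),X.round(4).tolist())
    i=np.argsort(X[:,0]);a,c=X[i[:2]].mean(0),X[i[2:]].mean(0);d=c-a
    print("  mid",((a+c)/2).round(4),"len",np.linalg.norm(d).round(4),"yaw",np.degrees(np.arctan2(d[1],d[0])).round(2))
go=lambda h:(h[...,0]>14)&(h[...,0]<27)&(h[...,1]>110)&(h[...,2]>150)
for n,im,bx in(("top",t,(360,214,60,20)),("side",s,(340,270,50,45))):
    P,b=blob(im,*bx,go)
    X=onz(n,b,.057);i=np.argsort(-X[:,1]);a,c=X[i[:2]].mean(0),X[i[2:]].mean(0);d=c-a
    print(n,len(P),b.round(1).tolist(),"mid",((a+c)/2).round(4),"len",np.linalg.norm(d).round(4),"ang",np.degrees(np.arctan2(d[1],d[0])).round(2), "width",np.linalg.norm(X[i[0]]-X[i[1]]).round(4))
f=lambda p,x,y,ox,oy:[x+(p[0]-ox)*.3325-.33,y+(p[1]-oy)*.3333-.33]
for p in((540,140),(697,106)):
    print("backtop",onz("top",f(p,325,205,400,0),.1155).round(4))
for p in((536,332),(664,426)):
    print("backtop side",onz("side",f(p,285,260,400,300),.1155).round(4))
print("tri",tri(f((536,332),285,260,400,300),f((540,137),325,205,400,0)))
print("tri",tri(f((664,426),285,260,400,300),f((697,103),325,205,400,0)))
for p in((543,247),(688,218)): print("base rear",onz("top",f(p,325,205,400,0),.0).round(4))
E
```

```text
blue 283 [[117.5, 193.60000610351562], [122.0, 192.8000030517578], [132.1999969482422, 257.0], [127.5999984741211, 257.70001220703125]] [[0.5953, 0.3112, 0.17], [0.5965, 0.302, 0.17], [0.4715, 0.2755, 0.17], [0.4703, 0.2844, 0.17]]
  mid [0.5334 0.2933 0.17  ] len 0.1279 yaw 12.02
white 333 [[144.5, 187.1999969482422], [149.6999969482422, 186.39999389648438], [160.5, 250.8000030517578], [155.3000030517578, 251.60000610351562]] [[0.6065, 0.2576, 0.17], [0.608, 0.2474, 0.17], [0.4825, 0.2213, 0.17], [0.481, 0.2312, 0.17]]
  mid [0.5445 0.2394 0.17  ] len 0.1282 yaw 11.85
terra 289 [[172.3000030517578, 180.89999389648438], [177.1999969482422, 180.0], [188.89999389648438, 243.8000030517578], [184.10000610351562, 244.6999969482422]] [[0.6178, 0.2034, 0.17], [0.6194, 0.1939, 0.17], [0.4948, 0.1674, 0.17], [0.4932, 0.1765, 0.17]]
  mid [0.5563 0.1853 0.17  ] len 0.1274 yaw 12.1
top 246 [[360.70001220703125, 227.5], [412.3999938964844, 217.10000610351562], [413.29998779296875, 221.6999969482422], [361.6000061035156, 232.10000610351562]] mid [ 0.5466 -0.2214  0.057 ] len 0.1121 ang -79.7 width 0.01
side 204 [[345.8999938964844, 277.5], [348.3999938964844, 274.20001220703125], [387.1000061035156, 303.6000061035156], [384.5, 307.0]] mid [ 0.5432 -0.2189  0.057 ] len 0.1086 ang -79.39 width 0.011
backtop [[ 0.4822 -0.1786  0.1155]]
backtop [[ 0.5026 -0.2833  0.1155]]
backtop side [[ 0.4805 -0.1764  0.1155]]
backtop side [[ 0.5038 -0.2863  0.1155]]
tri (array([ 0.48214314, -0.17767731,  0.11640803]), np.float64(0.004175603364370486))
tri (array([ 0.50539336, -0.28426376,  0.1122266 ]), np.float64(0.000500404647716918))
base rear [[ 0.421  -0.1914  0.    ]]
base rear [[ 0.4393 -0.2978  0.    ]]
```

```bash
cat >> h.py <<'E'
from scipy.spatial.transform import Rotation as Ro
def down(psi,tilt=0):  # tilt about tool x
    return Ro.from_euler("z",psi,degrees=True)*Ro.from_euler("x",180,degrees=True)*Ro.from_rotvec([tilt,0,0])
def cur():
    s=r.sense();return np.array(s["position"]),Ro.from_euler("xyz",s["tcp_rot"],degrees=True),s
def go(p,R):
    p0,R0,s=cur();print("turn",(R0.inv()*R).as_rotvec().round(4),"shift cm",(R0.inv().apply(np.array(p)-p0)*100).round(2))
E
python3 - <<'E'
from h import *
print(down(100,.3).as_matrix().round(2))
go([.5334,.2933,.24],down(192))
E
```

```text
[[-0.17  0.94 -0.29]
 [ 0.98  0.17 -0.05]
 [ 0.   -0.3  -0.96]]
turn [-0.0016 -0.0008 -0.6732] shift cm [-34.59 -12.35   0.74]
```

Request:
apply_moves(series=[[[0, 0, -0.1], [-4, -1.4, 0.1], 0.1], [[0, 0, -0.2], [-8, -2.9, 0.2], 0.1], [[0, 0, -0.3], [-12, -4.3, 0.3], 0.1], [[0, 0, -0.4], [-16, -5.7, 0.4], 0.1], [[0, 0, -0.5], [-20, -7.1, 0.5], 0.1], [[0, 0, -0.6], [-24, -8.6, 0.6], 0.1], [[0, 0, -0.673], [-28, -10, 0.7], 0.1], [[0, 0, -0.673], [-31, -11.1, 0.7], 0.1]])

```text
time_s: 0.77
position: [0.5083, 0.3188, 0.2407]
tcp_rot: [-180.0, -0.0, -167.8]
wrist_force: [0.5, -0.1, -0.2]
grip_width: 0.448
grasp_force: 0.0
```

Request:
apply_moves(series=[[[0, 0, 0], [-2.5, 1.2, 0], 0.1], [[0, 0, 0], [-2.5, 1.2, 0], 0.1], [[0, 0, 0], [-2.5, 1.2, 0], 0.1]])

```text
time_s: 1.02
position: [0.5295, 0.3374, 0.24]
tcp_rot: [-180.0, -0.1, -168.1]
wrist_force: [-1.3, 1.0, 0.2]
grip_width: 0.45
grasp_force: 0.0
```

```bash
python3 - <<'E'
from h import *
p,R,s=cur();print(s["time_s"],p,s["tcp_rot"],s["grip_width"],s["wrist_force"])
go([.5334,.2933,.24],down(192))
go([.5334,.2933,.154],down(192))
E
```

```text
1.0167 [0.52954253 0.33742641 0.2399826 ] [-1.79986753e+02 -1.24448575e-01 -1.68091449e+02] 0.45023040310956014 [-1.33760194  1.02414081  0.15152643]
turn [-0.0002 -0.0022 -0.0016] shift cm [ 0.53 -4.4   0.  ]
turn [-0.0002 -0.0022 -0.0016] shift cm [ 0.51 -4.4   8.6 ]
```

Request:
apply_moves(series=[[[0, 0, 0], [0.3, -2.4, 0], 0.1], [[0, 0, 0], [0.5, -4.4, 0], 0.1], [[0, 0, 0], [0.5, -4.4, 0], 0.1], [[0, 0, 0], [0.5, -4.4, 2.5], 0.1], [[0, 0, 0], [0.5, -4.4, 4.5], 0.1], [[0, 0, 0], [0.5, -4.4, 4.5], 0.1]])

```text
time_s: 1.52
position: [0.5298, 0.2937, 0.1918]
tcp_rot: [-179.9, -0.4, -167.9]
wrist_force: [0.0, -0.2, -1.8]
grip_width: 0.449
grasp_force: 0.0
```

```bash
python3 - <<'E'
from h import *
p,R,s=cur();print(s["time_s"],p,s["tcp_rot"],s["grip_width"],s["wrist_force"])
go([.5334,.2933,.154],down(192))
im=capture("side")[60:240,160:400];im=cv2.resize(im,None,fx=3,fy=3)
cv2.imwrite("pics/a.png",im[:,:,::-1])
E
```

```text
1.5167 [0.52981181 0.29370857 0.19182607] [-179.94806772   -0.42940537 -167.94738092] 0.4485209288773814 [ 0.02871927 -0.19479127 -1.84615545]
turn [-0.0009 -0.0075  0.0009] shift cm [-0.37 -0.11  3.78]
```

View pics/a.png

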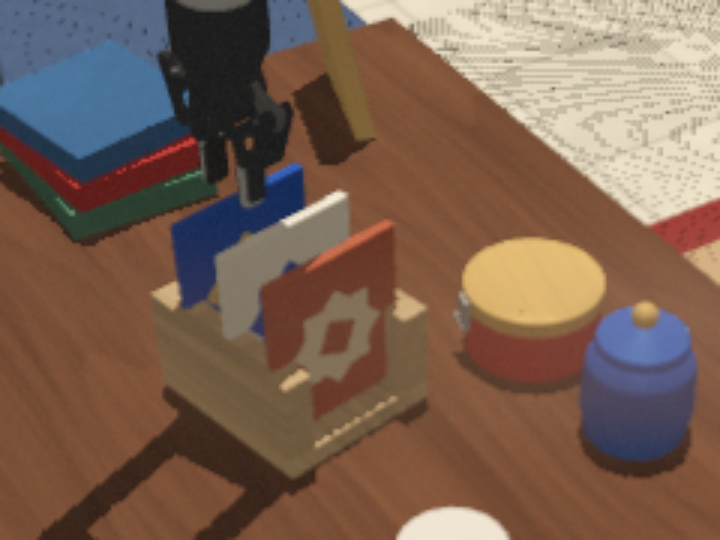

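The open jaws straddle the top edge of the blue panel (crop pixel ~(240,190)), clear of the white one. I'll go down and grip.

Request:
apply_moves(series=[[[0, 0, 0], [-0.3, -0.1, 1.5], 0.1], [[0, 0, 0], [-0.3, -0.1, 3], 0.1], [[0, 0, 0], [-0.3, -0.1, 3.8], 0.1], [[0, 0, 0], [-0.3, -0.1, 3.8], 0.1], [[0, 0, 0], [-0.3, -0.1, 3.8], 0.5], [[0, 0, 0], [-0.3, -0.1, 3.8], 1], [[0, 0, 0], [-0.3, -0.1, 3.8], 1], [[0, 0, 0], [-0.3, -0.1, 3.8], 1]], newtons=60)

```text
time_s: 2.23
position: [0.5373, 0.2942, 0.1599]
tcp_rot: [179.9, 0.1, -168.0]
wrist_force: [-0.9, 0.8, 3.2]
grip_width: 0.102
grasp_force: 60.2
```

Request:
apply_moves(series=[[[0, 0, 0], [0, 0, 0], 1], [[0, 0, 0], [0, 0, 0], 1], [[0, 0, 0], [0, 0, 0], 1], [[0, 0, 0], [0, 0, 0], 1]])

```text
time_s: 2.57
position: [0.5373, 0.2941, 0.16]
tcp_rot: [179.9, 0.1, -168.0]
wrist_force: [-0.5, 1.5, 6.0]
grip_width: 0.111
grasp_force: 60.6
```

Request:
apply_moves(series=[[[0, 0, 0], [0, 0, -0.5], 1], [[0, 0, 0], [0, 0, -1.5], 1], [[0, 0, 0], [0, 0, -3], 1], [[0, 0, 0], [0, 0, -4.5], 1], [[0, 0, 0], [0, 0, -6], 1], [[0, 0, 0], [0, 0, -7.5], 1], [[0, 0, 0], [0, 0, -9], 1], [[0, 0, 0], [0, 0, -10], 1]])

```text
time_s: 3.23
position: [0.5366, 0.2931, 0.2597]
tcp_rot: [-180.0, 0.0, -168.0]
wrist_force: [0.3, -0.5, -4.1]
grip_width: 0.103
grasp_force: 59.0
```

Request:
apply_moves(series=[[[0, 0, 0], [0, 0, -1.5], 1], [[0, 0, 0], [0, 0, -3.5], 1], [[0, 0, 0], [0, 0, -5.5], 1], [[0, 0, 0], [0, 0, -7.5], 1], [[0, 0, 0], [0, 0, -9.5], 1], [[0, 0, 0], [0, 0, -11], 1], [[0, 0, 0], [0, 0, -11.5], 1], [[0, 0, 0], [0, 0, -11.5], 1]])

```text
time_s: 3.9
position: [0.537, 0.2934, 0.3748]
tcp_rot: [180.0, 0.1, -168.0]
wrist_force: [0.2, -1.4, -4.6]
grip_width: 0.105
grasp_force: 59.1
```

```bash
python3 - <<'E'
from h import *
p,R,s=cur();print(s["time_s"],p,s["tcp_rot"],s["grip_width"],s["wrist_force"])
im=capture("side");im2=capture("top");np.save("pics/s1.npy",im)
cv2.imwrite("pics/b.png",np.hstack([im[0:240,120:440],im2[120:360,80:400]])[:,:,::-1])
e=np.array([np.cos(.1833),np.sin(.1833),0])
seat=np.array([.5257,-.2250,.0365]);u=np.array([0,0,np.cos(.3)])-e*np.sin(.3);n=e*np.cos(.3)+np.array([0,0,np.sin(.3)])
# 60 mm above seat along u, 6 mm forward
go(seat+u*(.140+.08)+n*.006,down(100.5,-.3))
E
```

```text
3.9 [0.53695877 0.29343571 0.3748214 ] [ 1.79998876e+02  1.29851635e-01 -1.68023650e+02] 0.1045403116662059 [ 0.19192131 -1.39762521 -4.55693143]
turn [-0.2352 -0.2405  1.5835] shift cm [ 17.68 -50.32  12.41]
```

View pics/b.png

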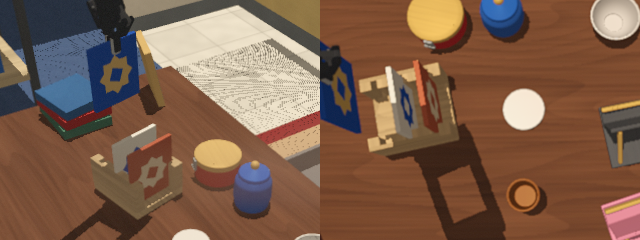

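```bash
cat >> h.py <<'E'
from scipy.spatial.transform import Slerp
e=np.array([np.cos(.1833),np.sin(.1833),0]);ey=np.array([-e[1],e[0],0])
seat=np.array([.5257,-.2250,.0365])
u=np.array([0,0,np.cos(.3)])-e*np.sin(.3);n=e*np.cos(.3)+np.array([0,0,np.sin(.3)])
Rf=down(100.5,-.3)
def pl(up,fwd,R=Rf): return seat+u*(.140+up)+n*fwd-ey*.0037
def path(p,R,N):
    p0,R0,_=cur();S=Slerp([0,1],Ro.concatenate([R0,R]))
    a=np.linspace(0,1,N+1);a=(a+ (3*a*a-2*a**3))/2
    Q=[(p0+t*(np.array(p)-p0),S(t)) for t in a];b=0
    for k in range(1,N+1):
        P,X=Q[b];w=(X.inv()*Q[k][1]).as_rotvec().round(3).tolist();d=(X.inv().apply(Q[k][0]-P)*100).round(1).tolist()
        print([w,d,1],end=", " if k%8 else "\n")
        if k%8==0:b=k
E
python3 - <<'E'
from h import *
t=pl(.14,.006);print(t);path(t,Rf,24)
E
```

```text
[ 0.45065095 -0.2426757   0.30576734]
[[-0.005, -0.006, 0.037], [0.5, -1.2, 0.2], 1], [[-0.012, -0.012, 0.082], [1.0, -2.6, 0.3], 1], [[-0.02, -0.02, 0.133], [1.6, -4.3, 0.6], 1], [[-0.028, -0.029, 0.191], [2.3, -6.1, 0.8], 1], [[-0.038, -0.039, 0.254], [3.1, -8.1, 1.1], 1], [[-0.048, -0.049, 0.322], [4.0, -10.3, 1.4], 1], [[-0.058, -0.06, 0.394], [4.8, -12.6, 1.7], 1], [[-0.07, -0.071, 0.469], [5.8, -15.0, 2.0], 1]
[[-0.012, -0.012, 0.078], [-0.3, -2.7, 0.1], 1], [[-0.024, -0.024, 0.159], [-0.5, -5.4, 0.2], 1], [[-0.036, -0.036, 0.24], [-0.8, -8.2, 0.4], 1], [[-0.048, -0.049, 0.323], [-1.1, -11.1, 0.5], 1], [[-0.06, -0.061, 0.405], [-1.4, -13.9, 0.6], 1], [[-0.072, -0.074, 0.487], [-1.6, -16.7, 0.7], 1], [[-0.084, -0.086, 0.567], [-1.9, -19.5, 0.9], 1], [[-0.096, -0.098, 0.645], [-2.2, -22.1, 1.0], 1]
[[-0.011, -0.011, 0.075], [-1.8, -1.9, -0.0], 1], [[-0.022, -0.022, 0.148], [-3.4, -3.8, -0.0], 1], [[-0.032, -0.033, 0.215], [-5.0, -5.5, -0.0], 1], [[-0.041, -0.042, 0.279], [-6.5, -7.1, -0.0], 1], [[-0.05, -0.051, 0.336], [-7.8, -8.6, -0.0], 1], [[-0.058, -0.059, 0.388], [-9.0, -9.9, -0.0], 1], [[-0.064, -0.066, 0.432], [-10.1, -11.0, -0.0], 1], [[-0.07, -0.071, 0.469], [-10.9, -12.0, -0.0], 1]
```

Request:
apply_moves(series=[[[-0.005, -0.006, 0.04], [0.5, -1.2, 0.2], 1], [[-0.012, -0.012, 0.08], [1, -2.6, 0.3], 1], [[-0.02, -0.02, 0.13], [1.6, -4.3, 0.6], 1], [[-0.028, -0.029, 0.19], [2.3, -6.1, 0.8], 1], [[-0.038, -0.039, 0.25], [3.1, -8.1, 1.1], 1], [[-0.048, -0.049, 0.32], [4, -10.3, 1.4], 1], [[-0.058, -0.06, 0.39], [4.8, -12.6, 1.7], 1], [[-0.07, -0.071, 0.47], [5.8, -15, 2], 1]])

```text
time_s: 4.67
position: [0.5099, 0.1338, 0.3509]
tcp_rot: [175.2, 2.8, 164.7]
wrist_force: [1.0, 0.1, -4.1]
grip_width: 0.107
grasp_force: 59.1
```

Request:
apply_moves(series=[[[-0.012, -0.012, 0.08], [-0.3, -2.7, 0.1], 1], [[-0.024, -0.024, 0.16], [-0.5, -5.4, 0.2], 1], [[-0.036, -0.036, 0.24], [-0.8, -8.2, 0.4], 1], [[-0.048, -0.049, 0.32], [-1.1, -11.1, 0.5], 1], [[-0.06, -0.061, 0.405], [-1.4, -13.9, 0.6], 1], [[-0.072, -0.074, 0.487], [-1.6, -16.7, 0.7], 1], [[-0.084, -0.086, 0.567], [-1.9, -19.5, 0.9], 1], [[-0.096, -0.098, 0.645], [-2.2, -22.1, 1], 1]])

```text
time_s: 5.33
position: [0.4748, -0.0844, 0.3235]
tcp_rot: [167.6, 2.8, 127.3]
wrist_force: [0.8, 0.3, -3.9]
grip_width: 0.106
grasp_force: 59.0
```

Request:
apply_moves(series=[[[-0.011, -0.011, 0.075], [-1.8, -1.9, 0], 1], [[-0.022, -0.022, 0.148], [-3.4, -3.8, 0], 1], [[-0.032, -0.033, 0.215], [-5, -5.5, 0], 1], [[-0.041, -0.042, 0.279], [-6.5, -7.1, 0], 1], [[-0.05, -0.051, 0.336], [-7.8, -8.6, 0], 1], [[-0.058, -0.059, 0.388], [-9, -9.9, 0], 1], [[-0.064, -0.066, 0.432], [-10.1, -11, 0], 1], [[-0.07, -0.071, 0.469], [-10.9, -12, 0], 1]])

```text
time_s: 6.0
position: [0.4492, -0.2425, 0.3031]
tcp_rot: [162.8, -0.2, 100.3]
wrist_force: [-0.4, 0.1, -4.0]
grip_width: 0.102
grasp_force: 59.1
```

```bash
python3 - <<'E'
from h import *
p,R,s=cur();print(s["time_s"],p,s["tcp_rot"],s["grip_width"],s["wrist_force"],s["joint_pos"])
go(pl(.03,.006),Rf)
E
```

```text
6.0 [ 0.44922446 -0.24254153  0.30313965] [162.84613195  -0.24402251 100.29708234] 0.1024401507162397 [-0.38507096  0.1227695  -4.01687942] [-46.31717427 -14.8005863  110.13621745  14.86006359  75.69622783
 -59.13351484]
turn [-0.0006 -0.003  -0.0046] shift cm [-0.07  0.22 10.79]
```

Request:
apply_moves(series=[[[0, 0, 0], [0, 0.1, 1.5], 1], [[0, 0, 0], [0, 0.2, 3], 1], [[0, 0, 0], [0, 0.2, 4.5], 1], [[0, 0, 0], [0, 0.2, 6], 1], [[0, 0, 0], [0, 0.2, 7.5], 1], [[0, 0, 0], [0, 0.2, 8], 1], [[0, 0, 0], [0, 0.2, 8], 1]])

```text
time_s: 6.58
position: [0.4743, -0.2357, 0.2264]
tcp_rot: [162.9, -0.4, 100.5]
wrist_force: [-0.6, -0.1, -5.0]
grip_width: 0.105
grasp_force: 59.1
```

```bash
python3 - <<'E'
from h import *
p,R,s=cur();print(s["time_s"],p,s["tcp_rot"],s["wrist_force"])
go(pl(.03,.006),Rf);go(pl(0,.006),Rf)
im=capture("side");t=capture("top");np.save("pics/s2.npy",im);np.save("pics/t2.npy",t)
o=np.hstack([cv2.resize(im[205:355,270:420],(400,400),interpolation=2),cv2.resize(t[150:300,320:470],(400,400),interpolation=2)])
cv2.imwrite("pics/c.png",o[:,:,::-1])
E
```

```text
6.5833 [ 0.47430551 -0.23565992  0.22641248] [162.93583187  -0.35511623 100.51142512] [-0.63945595 -0.0552814  -4.9616322 ]
turn [-0.0022 -0.006  -0.0016] shift cm [-0.27  0.01  2.69]
turn [-0.0022 -0.006  -0.0016] shift cm [-0.29  0.01  5.69]
```

View pics/c.png

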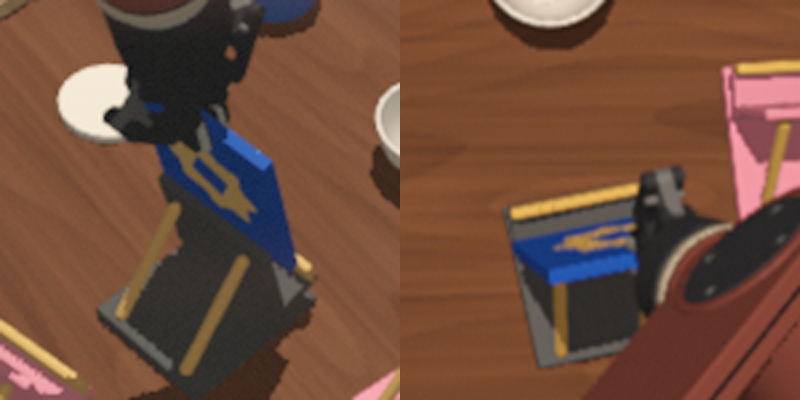

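```bash
python3 - <<'E'
from h import *
p,R,s=cur()
X,Y,Z=R.as_matrix().T
c=p+.0037*X+.140*Z
print("bottom mid",c,"rel seat: ey,n,u",((c-seat)@ey).round(4),((c-seat)@n).round(4),((c-seat)@u).round(4))
print("top view left-front-bottom (obs 362,241)",proj("top",c+.065*X+.005*Y), "left-front-bottom ray side")
print("side right bottom back (obs 381.4,305.5)",proj("side",c-.065*X-.005*Y),proj("side",c-.065*X+.005*Y))
print("left top back, top view (obs 375.7,255.6; mm)",proj("top",p+.0687*X-.010*Z-.005*Y))
E
```

```text
bottom mid [ 0.51558592 -0.22543477  0.09576142] rel seat: ey,n,u 0.0014 0.0079 0.0596
top view left-front-bottom (obs 362,241) [[360.76682168 239.86682333]] left-front-bottom ray side
side right bottom back (obs 381.4,305.5) [[380.6873706  305.91943553]] [[384.14075394 302.30313897]]
left top back, top view (obs 375.7,255.6; mm) [[375.317034   256.59647364]]
```

Request:
apply_moves(series=[[[0, 0, 0], [-0.1, 0, 1], 1], [[0, 0, 0], [-0.2, 0, 2], 1], [[0, 0, 0], [-0.2, 0, 3], 1], [[0, 0, 0], [-0.2, 0, 4], 1], [[0, 0, 0], [-0.2, 0, 4.6], 1], [[0, 0, 0], [-0.2, 0, 4.9], 1], [[0, 0, 0], [-0.2, 0, 4.9], 1], [[0, 0, 0], [-0.2, 0, 4.9], 1]])

```text
time_s: 7.35
position: [0.4906, -0.2364, 0.183]
tcp_rot: [162.7, -0.1, 100.5]
wrist_force: [-0.2, 0.5, -4.1]
grip_width: 0.103
grasp_force: 59.1
```

Request:
apply_moves(series=[[[0, 0, 0], [0, 0, 0.1], 1], [[0, 0, 0], [0, 0, 0.2], 1], [[0, 0, 0], [0, 0, 0.3], 1], [[0, 0, 0], [0, 0, 0.4], 1], [[0, 0, 0], [0, 0, 0.4], 1]])

```text
time_s: 7.77
position: [0.4917, -0.2361, 0.1792]
tcp_rot: [162.7, -0.1, 100.5]
wrist_force: [-0.1, -0.6, -4.8]
grip_width: 0.102
grasp_force: 59.1
```

Request:
apply_moves(series=[[[0, 0, 0], [0, 0, 0.1], 1], [[0, 0, 0], [0, 0, 0.2], 1], [[0, 0, 0], [0, 0, 0.3], 1], [[0, 0, 0], [0, 0, 0.4], 1], [[0, 0, 0], [0, 0, 0.4], 1]])

```text
time_s: 8.18
position: [0.4929, -0.2359, 0.1752]
tcp_rot: [162.7, -0.1, 100.5]
wrist_force: [-0.4, -0.2, -4.4]
grip_width: 0.103
grasp_force: 59.1
```

Request:
apply_moves(series=[[[0, 0, 0], [0, 0, 0.1], 1], [[0, 0, 0], [0, 0, 0.2], 1], [[0, 0, 0], [0, 0, 0.2], 1]])

```text
time_s: 8.43
position: [0.4934, -0.2358, 0.1733]
tcp_rot: [162.7, -0.1, 100.5]
wrist_force: [0.3, -0.2, -4.2]
grip_width: 0.106
grasp_force: 59.1
```

Request:
apply_moves(series=[[[0, 0, 0], [0, 0, 0.1], 1], [[0, 0, 0], [0, 0, 0.15], 1], [[0, 0, 0], [0, 0, 0.15], 1]])

```text
time_s: 8.68
position: [0.4941, -0.2359, 0.1727]
tcp_rot: [162.7, -0.1, 100.5]
wrist_force: [-2.9, 1.3, 1.4]
grip_width: 0.099
grasp_force: 60.0
```

Contact is at the expected ledge height. Now I'll move back to the backrest.

Request:
apply_moves(series=[[[0, 0, 0], [0, -0.1, 0], 1], [[0, 0, 0], [0, -0.2, 0], 1], [[0, 0, 0], [0, -0.3, 0], 1], [[0, 0, 0], [0, -0.4, 0], 1], [[0, 0, 0], [0, -0.4, 0], 1]])

```text
time_s: 9.1
position: [0.4905, -0.2369, 0.1714]
tcp_rot: [162.6, -0.0, 100.5]
wrist_force: [-0.2, -0.1, 0.1]
grip_width: 0.104
grasp_force: 59.9
```

Request:
apply_moves(series=[[[0, 0, 0], [0, -0.1, 0], 1], [[0, 0, 0], [0, -0.15, 0], 1], [[0, 0, 0], [0, -0.15, 0], 1]])

```text
time_s: 9.35
position: [0.4892, -0.2372, 0.1711]
tcp_rot: [162.6, -0.0, 100.5]
wrist_force: [0.3, -0.2, 1.2]
grip_width: 0.103
grasp_force: 60.1
```

Request:
apply_moves(series=[[[0, 0, 0], [0, -0.1, 0], 1], [[0, 0, 0], [0, -0.15, 0], 1], [[0, 0, 0], [0, -0.15, 0], 1]])

```text
time_s: 9.6
position: [0.4877, -0.2373, 0.1706]
tcp_rot: [162.6, -0.0, 100.5]
wrist_force: [1.6, 0.2, 2.9]
grip_width: 0.104
grasp_force: 60.3
```

Request:
apply_moves(series=[[[0, 0, 0], [0, -0.1, 0], 1], [[0, 0, 0], [0, -0.1, 0], 1], [[0, 0, 0], [0, -0.1, 0], 1]])

```text
time_s: 9.85
position: [0.4868, -0.2375, 0.1703]
tcp_rot: [162.6, -0.0, 100.5]
wrist_force: [0.8, -0.8, 5.8]
grip_width: 0.109
grasp_force: 60.5
```

Request:
apply_moves(series=[[[0, 0, 0], [0, -0.1, 0], 1], [[0, 0, 0], [0, -0.1, 0], 1], [[0, 0, 0], [0, -0.1, 0], 1]])

```text
time_s: 10.1
position: [0.4859, -0.2376, 0.17]
tcp_rot: [162.6, -0.0, 100.5]
wrist_force: [1.1, -1.2, 5.3]
grip_width: 0.102
grasp_force: 60.6
```

```bash
python3 - <<'E'
from h import *
p,R,s=cur();X,Y,Z=R.as_matrix().T
c=p+.0037*X+.140*Z
print("rel seat: ey,n,u",((c-seat)@ey).round(4),((c-seat)@n).round(4),((c-seat)@u).round(4),"F n,u",s["wrist_force"]@n,s["wrist_force"]@u,s["wrist_torque"])
im=capture("side");t=capture("top")
o=np.hstack([cv2.resize(im[205:355,270:420],(400,400),interpolation=2),cv2.resize(t[150:300,320:470],(400,400),interpolation=2)])
cv2.imwrite("pics/d.png",o[:,:,::-1])
E
```

```text
rel seat: ey,n,u -0.0014 0.0003 -0.0002 F n,u 2.3694194117112612 4.8157879020294985 [-0.01643746 -0.61600609 -0.05433766]
```

View pics/d.png

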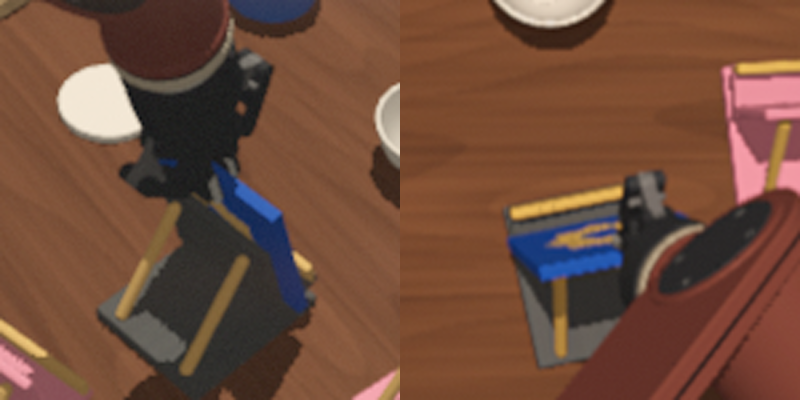

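The panel stands on the ledge behind the lip (side crop ~(295,300)) and is nearly on the backrest. I'll press on slightly until there's clear contact.

Request:
apply_moves(series=[[[0, 0, 0], [0, -0.1, 0], 1], [[0, 0, 0], [0, -0.1, 0], 1], [[0, 0, 0], [0, -0.1, 0], 1]])

```text
time_s: 10.45
position: [0.4857, -0.2376, 0.17]
tcp_rot: [162.5, -0.0, 100.5]
wrist_force: [6.3, 0.2, 3.8]
grip_width: 0.105
grasp_force: 60.1
```

Request:
apply_moves(series=[[[0, 0, 0], [0, -0.1, 0], 1], [[0, 0, 0], [0, -0.1, 0], 1], [[0, 0, 0], [0, -0.1, 0], 1]])

```text
time_s: 10.7
position: [0.4855, -0.2377, 0.1699]
tcp_rot: [162.4, -0.0, 100.4]
wrist_force: [9.8, 1.1, 2.4]
grip_width: 0.105
grasp_force: 59.8
```

```bash
python3 - <<'E'
from h import *
p,R,s=cur();X,Y,Z=R.as_matrix().T
c=p+.0037*X+.140*Z
print("rel seat: ey,n,u",((c-seat)@ey).round(4),((c-seat)@n).round(4),((c-seat)@u).round(4),"F n,u",s["wrist_force"]@n,s["wrist_force"]@u,s["wrist_torque"])
E
```

```text
rel seat: ey,n,u -0.0015 0.0003 -0.0002 F n,u 10.044084679639994 -0.6358552034628545 [ 0.14994299 -1.92740575  0.0172964 ]
```

Request:
apply_moves(series=[[[0, 0, 0], [0, 0.1, 0.05], 1], [[0, 0, 0], [0, 0.1, 0.05], 0.7], [[0, 0, 0], [0, 0.1, 0.05], 0.5], [[0, 0, 0], [0, 0.1, 0.05], 0.2], [[0, 0, 0], [0, 0.1, 0.05], 0.1], [[0, 0, 0], [0, 0.1, 0.05], 0.1]], newtons=20)

```text
time_s: 11.2
position: [0.484, -0.2371, 0.1677]
tcp_rot: [162.8, -0.2, 100.5]
wrist_force: [-0.6, -0.1, 0.2]
grip_width: 0.451
grasp_force: 0.0
```

Request:
apply_moves(series=[[[0, 0, 0], [0, 0, -0.7], 0.1], [[0, 0, 0], [0, 0, -1.7], 0.1], [[0, 0, 0], [0, 0, -3], 0.1], [[0, 0, 0], [0, 0, -5], 0.1], [[0, 0, 0], [0, 0, -8], 0.1], [[0, 0, 0], [0, 0, -11], 0.1], [[0, 0, 0], [0, 0, -13], 0.1], [[0, 0, 0], [0, 0, -13], 0.1]])

```text
time_s: 11.87
position: [0.4475, -0.2467, 0.2996]
tcp_rot: [162.4, 0.4, 100.4]
wrist_force: [0.3, -1.1, 0.6]
grip_width: 0.444
grasp_force: 0.0
```

```bash
python3 - <<'E'
from h import *
p,R,s=cur();print(s["time_s"],p,s["wrist_force"],s["grip_width"])
im=capture("side");t=capture("top");np.save("pics/s3.npy",im);np.save("pics/t3.npy",t)
o=np.hstack([cv2.resize(im[205:355,270:420],(400,400),interpolation=2),cv2.resize(t[150:300,320:470],(400,400),interpolation=2)])
cv2.imwrite("pics/e.png",o[:,:,::-1])
E
```

```text
11.8667 [ 0.44750811 -0.24668975  0.29956122] [ 0.29010379 -1.10407942  0.64048038] 0.44447947921956477
```

View pics/e.png

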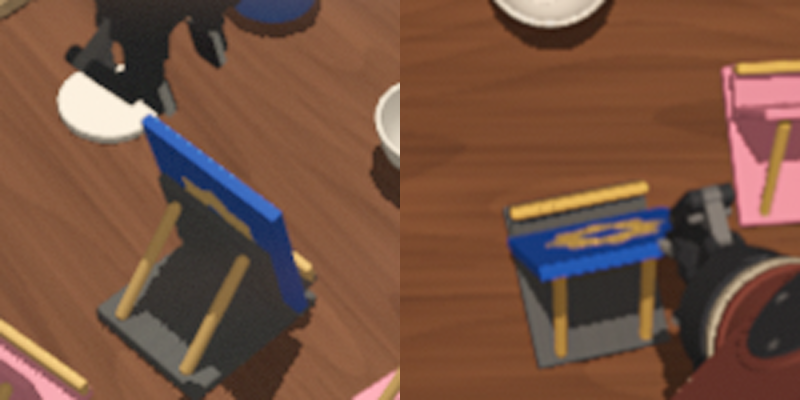

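```bash
python3 - <<'E'
from h import *
im=np.load("pics/s3.npy");hsv=cv2.cvtColor(im,cv2.COLOR_RGB2HSV).astype(int)
m=((hsv[...,0]>100)&(hsv[...,0]<125)&(hsv[...,1]>130)&(hsv[...,2]>165));m[:245]=0;m[325:]=0;m[:,:315]=0;m[:,390:]=0
ys,xs=np.where(m);b=cv2.boxPoints(cv2.minAreaRect(np.c_[xs,ys].astype(np.float32)))
X=onz("side",b,.178);i=np.argsort(-X[:,1]);a,c=X[i[:2]].mean(0),X[i[2:]].mean(0);d=c-a
T=seat+.15*u
print("mid",(a+c)/2,"expected",T,"ey,e err",((a+c)/2-T)@ey,((a+c)/2-T)@e,"len",np.linalg.norm(d),"yaw",np.degrees(np.arctan2(d[1],d[0]))+90)
for n,k in(("side","s3"),("top","t3")):
    A=np.load(f"pics/{n}0.npy").astype(int);B=np.load(f"pics/{k}.npy").astype(int)
    D=(abs(A-B).max(2)>45).astype(np.uint8);D=cv2.morphologyEx(D,cv2.MORPH_OPEN,np.ones((3,3)))
    nn,l,st,ce=cv2.connectedComponentsWithStats(D);print(n,[s.tolist() for s in st[1:] if s[4]>25])
E
```

```text
mid [ 0.48092053 -0.2342998   0.178     ] expected [ 0.48211457 -0.2330799   0.17980047] ey,e err -0.0009818184770259105 -0.0013963931146615267 len 0.12629764737948293 yaw 10.621571717145102
side [[0, 0, 343, 172, 28274], [263, 85, 9, 7, 47], [0, 98, 99, 75, 4206], [144, 107, 15, 10, 89], [303, 170, 9, 13, 51], [348, 174, 8, 7, 35], [68, 176, 63, 112, 1982], [23, 179, 46, 59, 654], [80, 179, 6, 10, 43], [356, 178, 7, 10, 60], [333, 180, 7, 7, 40], [295, 186, 59, 61, 2158], [82, 198, 22, 17, 246], [54, 209, 10, 21, 88], [0, 245, 21, 18, 225], [323, 249, 62, 72, 1009], [90, 287, 58, 62, 1993], [0, 295, 16, 8, 81], [355, 332, 27, 28, 295], [261, 335, 20, 15, 86], [113, 355, 28, 20, 337], [9, 355, 343, 109, 14104], [218, 368, 42, 32, 604], [261, 380, 8, 8, 47], [255, 389, 18, 12, 102]]
top [[118, 192, 37, 76, 1648], [361, 219, 101, 80, 2573], [448, 239, 74, 92, 4146], [384, 259, 25, 13, 210], [526, 267, 15, 11, 80], [370, 312, 62, 75, 2720], [401, 332, 88, 97, 2678], [490, 340, 19, 22, 161], [29, 351, 156, 116, 5326], [192, 409, 135, 71, 3782], [322, 424, 13, 10, 52], [368, 426, 58, 54, 661], [285, 460, 67, 20, 785]]
```

```bash
python3 -c "
from station import r
print(r.close_job())"
```

```text
the job is handed in; nothing more can be done
None
```

The blue panel is on the easel, lower edge on the ledge behind the brass lip, leaning flat on the backrest and about 1 mm off centre; I handed the job in at about 12 s. The gripper is clear of it, and image comparison showed nothing else moved, though the gripper partly hid the coaster from one camera.

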